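# Prop the drying cabinet's vent door on its stay

## Task

Take the stay arm on top of the small drying cabinet by its ball knob, lift it, draw the spring-loaded vent door open with it, and drop the stay's third hole, counted from the door, over the peg on the cabinet's roof, so that the stay lies flat and holds the door open when you let go. Feel for the peg gently, without forcing the bar down on it, and leave the dish, beaker and timer where they stand.

Things in the scene. Friction and masses are not known exactly. Their poses are not given: they have to be found in the camera images.
- drybox: small white drying cabinet, fixed to the worktop, 170 deep (x) x 260 wide (y) x 110 mm high. Origin at the centre of its underside, on the worktop; its x points from its front (the side towards the robot, closed by the vent door) to its back, z up. Its roof is at z = 110 mm.
- vent_door (a joint): angle of the spring-shut vent door in the cabinet's front: clear pane in a grey frame, 236 wide, 108 mm high. 0 = shut; grows to 1.3 rad as it swings out towards the robot. Vertical hinge line at x = -91, y = +120 mm of the cabinet's frame (left edge seen from the robot). Closing spring: 0.15 N m when shut, 0.31 N m at 0.65 rad.
- stay: stay arm: steel bar 210 x 20 x 5 mm with four 9.5 mm holes, 75, 100, 125, 150 mm from its pivot along its x (first nearest the door). Origin: its pivot, mid thickness, on the vent door's top edge, 120 mm from the hinge line, z = 115.5 mm; x along the bar to the knob, z up. Swivels freely; free end lifts to 0.9 rad and falls till level, 3 mm over the roof. Starts level, swung towards the cabinet's -y.
- stay_knob (a point): centre of the black ball knob, 20 mm in diameter, on a stem above the bar: 180 mm from the pivot along the bar's x and 27.5 mm above the bar's mid plane. A gripper can pinch the ball across the bar, from above.
- slot_rail: steel rail 56 x 24 mm on the roof. Origin: middle of its slot, on the roof, at x = -41, y = 0 mm of the cabinet's frame, same axes. The rigid upright peg, 8 mm wide, 1 mm chamfer, top 14 mm above the roof (bar's level top: 8 mm), is clamped in the slot up to 11 mm before or behind its middle (along x; y = 0): not measured, feel or see it. Over 25 N from the bar damages it.
- dish_top: bystander: petri dish, 60 mm wide, 15 mm high, standing on the cabinet's roof near its left rear corner; origin under its centre.
- beaker: bystander: glass beaker, 53 mm wide, 70 mm high, on the worktop left of the cabinet; origin under its centre.
- timer: bystander: bench timer, 44 x 68 x 50 mm, on the worktop right of the cabinet; origin under its centre.

How it is judged:
By the outcome, as a careful person would: the job done as asked, in the order asked, and still so for the second after the job is handed in, with the robot touching nothing.
It also fails if it takes over 61 s, if anything falls off the work surface, if the arm or the gripper's body presses on something with over 40 N, if the wrist force passes 120 N, or if a joint passes its speed limit or range.

## Robot

A 6-joint arm with a two-finger parallel gripper is mounted at the origin on a cart in front of the work surface, level with it; the furniture and walls round the work are solid. World frame = base frame: x ahead of the robot, y to its left, z up, the work surface at z = 0. Lengths are in m, angles in rad, forces in N, time in s.
With the tool pointing down it reaches from about 0.35 to 0.975 m from the base axis. Payload 7.1 kg.
Tool frame: the origin (TCP) lies at the very end of the fingers, on their centre line; the grasp point (between the pads) lies 19 mm behind it; z points along the fingers, y is the line along which they close (so a half turn about z gives the same grasp; the last joint's range is limited). The gripper opens to 88 mm and grips with 3 to 60 N. Pads are 20 mm wide; open, the fingers measure 115 mm over their backs; the gripper's body (75 mm by 178 mm) begins 61 mm behind the grasp point.
Start: joints at [1.214, 0.423, 1.63, -0, 1.089, -0.019], TCP at [0.207, 0.59, 0.223] pointing down, gripper open.
Joint ranges: [-3, 3], [-0.9, 2.11], [0.09, 2.58], [-1.31, 4.45], [0.11, 2.69], [-2.54, 2.54]. Speed limits (rad/s): [2.39, 2.39, 3.01, 3.14, 3.14, 3.14].

## Interface

Orientations are given as a unit quaternion [x, y, z, w].
In Python, from cell import arm gives the robot as it stands. The module is installed in compiled form; this text tells all that it offers.
- The arm moves only by the tool play_rows, never from a script. Its argument "series" is text: rows parted by semicolons, each of 7 numbers parted by spaces: the turn, a rotation vector about the tool's x, y, z in degrees, then the shift along the tool's x, y, z in mm, then the gripper's target within -1 to 1 (fully open at 1, half-way at 0, shut at -1). A call has exactly 10 rows; each row shifts and turns the commanded pose from where the row before left it, along the tool's axes as they then stand; what a row does not reach is not made up. A row lasts 1/12 s, in which the tool goes at most 41.7 mm and 7.16 degrees, less where a joint would pass 70% of its speed; a pose out of reach is approached as far as the arm can. A call is refused whole if a number of a shift passes 41.7 or a number of a turn 7.16, either way. A call with a gripper value outside its range is refused whole. The fingers move at their own pace and stop on an object; "grip_force" is the grip in N (left out, the last holds). Time passes only in rows, so rows that do not move let the fingers close, or fill a call up. It gives the time, the measured TCP pose, the force, the opening and the grip force at its end, in the units of the state.
- arm.state(): the state, without advancing time (a new reading comes with each control period).
- arm.capture(name): name is "scene" or "top" or "wrist"; returns a dict with "pixels" (400x640x3 uint8, red, green, blue), "intrinsics" (3x3 intrinsics, pixels), "distortion" ([k1, k2, p1, p2, k3] as OpenCV has them; the pictures are not rectified), "view" (4x4, takes a point from world to camera coordinates). Camera axes: x right, y up, looking along -z (the intrinsics and any distortion apply to the point x, -y, -z); pixel columns grow to the right and rows downward; lengths in m; the calibration is good to about 2 mm. A picture is of the moment at which its call begins. There is no depth.
- arm.close_job(): hands the job in; it is judged then, once.
The state is a dict: "time": time; "joint_pos": joint angles; "dq": joint speeds; "effort": joint torques, N m; "eef_pos": TCP position; "eef_rot": TCP orientation; "contact_force": force on the tool from outside, world axes, zero at the start; "ft_torque": the same for the moment, N m; "finger_gap": opening from 0.0 (shut) to 1.0 (fully open); "gripper_force": force on a finger pad.
Only numpy, scipy, OpenCV 4.12 (cv2) and the standard library are available. Lean on these libraries where they do the work, as an engineer would, in place of code of your own. Each camera call takes 0.05 s, during which the arm holds its last target. There are 200 camera calls.

## Working session

There is one attempt and no reset: what is moved stays moved. The work goes in short steps, Python scripts to look and compute and a tool call to move; the robot and the scene stay as the last step left them, time stands still between calls to the robot, and variables do not carry over. Pictures are saved under pics/ and viewed, at most 10 in all, crops included, and the job is handed in when it is done.

Besides the shell and the picture viewer there is one more tool, called after ">>>" in YAML: its name, and indented under it one key for each argument. play_rows: Moves the arm, as the interface text tells. Its arguments: {"type":"object","properties":{"series":{"type":"string"},"grip_force":{"type":"number"}},"required":["series"]}

```bash
mkdir -p pics; cat > h.py <<'E'
import numpy as np, cv2
from cell import arm
from scipy.spatial.transform import Rotation as R
def cap(n,f=None):
    c=arm.capture(n); c['K']=np.array(c['intrinsics'],float); c['D']=np.array(c['distortion'],float); c['V']=np.array(c['view'],float)
    if f: cv2.imwrite('pics/'+f,c['pixels'][:,:,::-1])
    return c
def ray(c,uv):
    p=cv2.undistortPoints(np.array([[uv]],float),c['K'],c['D'])[0,0]
    d=c['V'][:3,:3].T@np.array([p[0],-p[1],-1]); o=-c['V'][:3,:3].T@c['V'][:3,3]
    return o,d/np.linalg.norm(d)
def plane(c,uv,z):
    o,d=ray(c,uv); return o+d*(z-o[2])/d[2]
def tri(rs):
    A=sum(np.eye(3)-np.outer(d,d) for o,d in rs); b=sum((np.eye(3)-np.outer(d,d))@o for o,d in rs)
    return np.linalg.solve(A,b)
def proj(c,P):
    q=c['V'][:3,:3]@np.asarray(P,float)+c['V'][:3,3]; q=np.array([q[0],-q[1],-q[2]])
    return cv2.projectPoints(q.reshape(1,1,3),np.zeros(3),np.zeros(3),c['K'],c['D'])[0][0,0]
E
python3 - <<'E'
from h import *
for n in('scene','top','wrist'):
    c=cap(n,n+'0.png'); print(n,-c['V'][:3,:3].T@c['V'][:3,3])
s=arm.state(); print(s)
E
```

```text
scene [0.27836193 0.53573902 0.74639935]
top [0.33793237 0.04654414 1.25914838]
wrist [0.13733326 0.61452209 0.38410574]
{'time': 0.15, 'joint_pos': array([ 1.21401655e+00,  4.23642438e-01,  1.63046984e+00, -1.39356851e-05,
        1.08860483e+00, -1.89829432e-02]), 'dq': array([ 0.00089924, -0.00255839, -0.00392739, -0.0004238 , -0.00237835,
        0.00111226]), 'effort': array([ 3.69628888e-04, -5.44981241e+01, -2.73924834e+01,  6.44499832e-02,
        2.04271363e-02, -7.82142956e-05]), 'eef_pos': array([0.20695671, 0.58930565, 0.22211208]), 'eef_rot': array([ 1.68093330e-01,  9.85770925e-01, -5.53483733e-04, -9.89482825e-05]), 'contact_force': array([ 0.17273567, -0.41690025, -0.02912844]), 'ft_torque': array([ 0.04540454,  0.04380585, -0.02288949]), 'gripper_force': 0.0, 'finger_gap': 1.0026306038139003}
```

View pics/scene0.png

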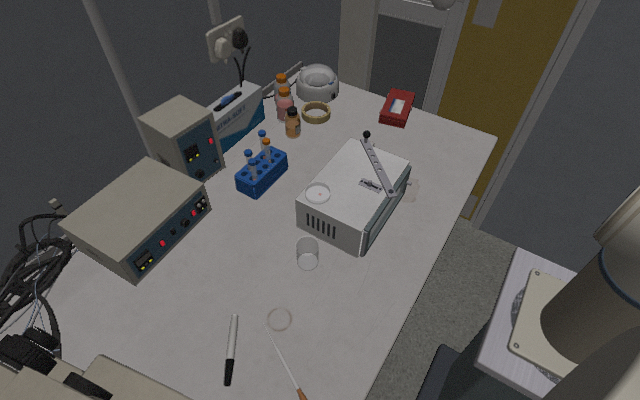

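View pics/top0.png

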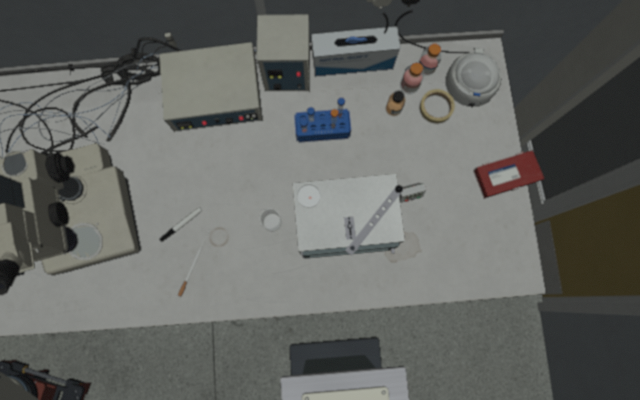

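The scene view has the cabinet at about (355,195), the knob at (366,134) and the stay pivot at (391,192). In the top view the knob is at (399,188), the pivot at (352,250), the rail at (349,227), the dish at (308,196) and the timer at (412,192).

```bash
python3 - <<'E'
from h import *
a=cv2.imread('pics/top0.png')[165:265,285:435]; b=cv2.imread('pics/scene0.png')[120:260,285:435]
a=cv2.resize(a,None,fx=4,fy=4,interpolation=cv2.INTER_CUBIC)[:, :]; b=cv2.resize(b,None,fx=4,fy=4,interpolation=cv2.INTER_CUBIC)
cv2.imwrite('pics/a.png',a);cv2.imwrite('pics/b.png',b)
for n in('scene','top'):
    c=cap(n); 
    g=c['pixels'].max(2)
    x0,x1,y0,y1=(355,380,125,142) if n=='scene' else (390,408,180,197)
    m=(g[y0:y1,x0:x1]<60).astype(np.uint8)
    k,l,s,ce=cv2.connectedComponentsWithStats(m); print(n,[(s[i],ce[i]+[x0,y0]) for i in range(1,k)])
E
```

```text
scene [(array([ 8,  6,  7,  8, 42], dtype=int32), array([366.14285714, 134.0952381 ]))]
top [(array([ 6,  6,  7,  6, 34], dtype=int32), array([398.52941176, 188.55882353]))]
```

View pics/a.png

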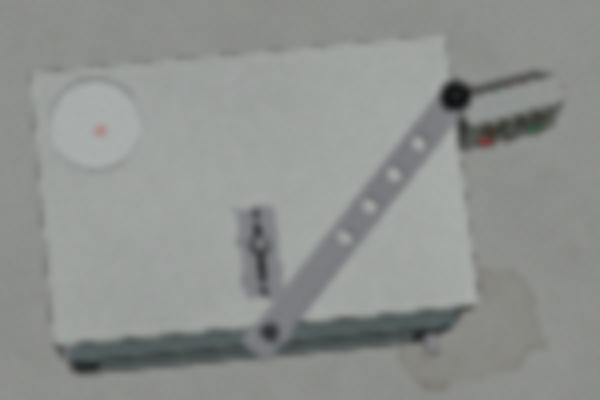

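View pics/b.png

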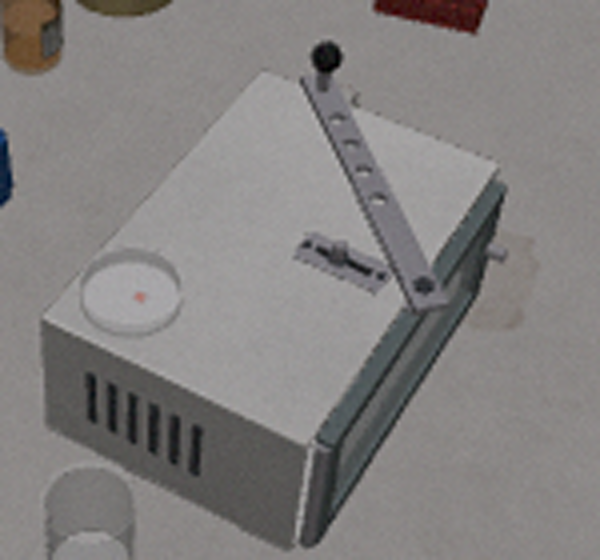

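Enlarged top: the knob is at (455,95), the pivot at (269,330), the peg at about (258,244), and the rail spans (255,208)–(266,295). Enlarged scene: the knob is at (326,57), the pivot at (424,285) and the peg top at (341,247). The door is shut.

```bash
python3 - <<'E'
from h import *
t=cap('top'); s=cap('scene'); w=cap('wrist','w1.png')
U=lambda x,y,o:((x+.5)/4-.5+o[0],(y+.5)/4-.5+o[1])
T=lambda x,y:U(x,y,(285,165)); S=lambda x,y:U(x,y,(285,120))
pts=dict(BL=((35,72),(42,320)),BR=((443,37),(265,70)),FR=((474,303),(497,165)),FL=((57,345),(308,447)),piv=((269,330),(424,285)),peg=((258,243),(341,247)),
 h1=((345,238),(379,198)),h4=((419,145),(338,119)),railB=((255,208),(307,240)),railF=((266,295),(383,282)))
P={}
for k,(a,b) in pts.items():
    P[k]=tri([ray(t,T(*a)),ray(s,S(*b))]); print(k,P[k].round(4),'top@.11',plane(t,T(*a),.11)[:2].round(4),'sc@.11',plane(s,S(*b),.11)[:2].round(4))
P['kn']=tri([ray(t,(398.53,188.56)),ray(s,(366.14,134.1))]); print('kn',P['kn'].round(4),plane(t,(398.53,188.56),.143).round(4),plane(s,(366.14,134.1),.143).round(4))
C=(P['BL']+P['BR']+P['FR']+P['FL'])/4; e=P['BL']-P['BR']+P['FL']-P['FR']; print('C',C,'yaw',np.degrees(np.arctan2(-e[0],e[1])), np.linalg.norm(e)/2)
e=P['BL']-P['FL']+P['BR']-P['FR'];print(np.degrees(np.arctan2(e[1],e[0])),np.linalg.norm(e)/2)
E
```

```text
BL [0.6253 0.0879 0.1052] top@.11 [0.6246 0.0879] sc@.11 [0.6223 0.0911]
BR [ 0.6259 -0.168   0.1117] top@.11 [ 0.6269 -0.1681] sc@.11 [ 0.6263 -0.1699]
FR [ 0.4593 -0.168   0.1113] top@.11 [ 0.4593 -0.1682] sc@.11 [ 0.4599 -0.1693]
FL [0.4544 0.0863 0.1088] top@.11 [0.4541 0.0862] sc@.11 [0.4543 0.0872]
piv [ 0.4513 -0.0417  0.1208] top@.11 [ 0.453  -0.0424] sc@.11 [ 0.4537 -0.0517]
peg [ 0.5038 -0.0397  0.1237] top@.11 [ 0.5065 -0.0406] sc@.11 [ 0.5081 -0.0525]
h1 [ 0.5043 -0.0927  0.1195] top@.11 [ 0.5053 -0.094 ] sc@.11 [ 0.5081 -0.1022]
h4 [ 0.5585 -0.1439  0.1184] top@.11 [ 0.5595 -0.1455] sc@.11 [ 0.563 -0.153]
railB [ 0.5262 -0.0406  0.1164] top@.11 [ 0.5282 -0.0408] sc@.11 [ 0.5276 -0.0465]
railF [ 0.4749 -0.0426  0.108 ] top@.11 [ 0.4743 -0.0425] sc@.11 [ 0.4746 -0.0408]
kn [ 0.5818 -0.1654  0.1428] [ 0.5816 -0.1654  0.143 ] [ 0.5819 -0.1651  0.143 ]
C [ 0.54126361 -0.04043837  0.10924789] yaw 0.6202679146068532 0.2550989810715531
0.2648549856697165 0.16874604075849323
```

>>> play_rows:
  series: "0 0 6.05 0 0 0 1;0 0 6.05 0 0 0 1;0 0 6.05 0 0 0 1;0 0 6.05 0 0 0 1;0 0 0 -30.5 -11.1 0 1;0 0 0 -30.5 -11.1 0 1;0 0 0 -30.5 -11.1 0 1;0 0 0 -30.5 -11.1 0 1;0 0 0 -30.5 -11.1 0 1;0 0 0 -30.5 -11.1 0 1"

```text
time: 1.23
eef_pos: [0.2942, 0.4139, 0.2228]
eef_rot: [0.371, 0.929, 0.0, 0.0]
contact_force: [0.8, -0.3, -0.3]
finger_gap: 1.002
gripper_force: 0.0
```

>>> play_rows:
  series: "0 0 0 -30.5 -11.1 0 1;0 0 0 -30.5 -11.1 0 1;0 0 0 -30.5 -11.1 0 1;0 0 0 -30.5 -11.1 0 1;0 0 0 -30.5 -11.1 0 1;0 0 0 -30.5 -11.1 0 1;0 0 0 -30.5 -11.1 0 1;0 0 0 -30.5 -11.1 0 1;0 0 0 -30.5 -11.1 0 1;0 0 0 -30.5 -11.1 0 1"

```text
time: 2.07
eef_pos: [0.4389, 0.1232, 0.223]
eef_rot: [0.371, 0.929, 0.0, 0.0]
contact_force: [-0.1, 0.4, 0.5]
finger_gap: 1.0
gripper_force: 0.0
```

>>> play_rows:
  series: "0 0 0 -30.5 -11.1 0 1;0 0 0 -30.5 -11.1 0 1;0 0 0 -30.5 -11.1 0 1;0 0 0 -30.5 -11.1 0 1;0 0 0 -30.5 -11.1 0 1;0 0 0 -30.5 -11.1 0 1;0 0 0 -30.5 -11.1 0 1;0 0 0 -30.5 -11.1 0 1;0 0 0 0 0 0 1;0 0 0 0 0 0 1"

```text
time: 2.9
eef_pos: [0.5543, -0.109, 0.2224]
eef_rot: [0.372, 0.928, 0.0, -0.0]
contact_force: [-0.4, 0.2, -0.9]
finger_gap: 1.002
gripper_force: 0.0
```

```bash
python3 - <<'E'
from h import *
w=cap('wrist','w2.png'); s=arm.state(); M=R.from_quat(s['eef_rot']).as_matrix()
print(s['time'],s['eef_pos'],np.degrees(np.arctan2(M[1,1],M[0,1])),M[:,2],s['joint_pos'])
for P in([.5818,-.1654,.143],[.504,-.040,.124]): print(proj(w,P))
d=np.array([.5818,-.1654,.126])-s['eef_pos']; print('tool delta',M.T@d*1000)
E
```

```text
2.95 [ 0.5536901 -0.1079621  0.2223711] 46.3678162999311 [-7.25139291e-04  3.84942139e-04 -9.99999663e-01] [-2.13788798e-01  3.35085680e-01  1.76614829e+00  2.57629139e-04
  1.04114900e+00 -1.02319002e+00]
[287.68647132 280.49727293]
[336.29476131  91.2716586 ]
tool delta [-60.05532864 -22.15472044  96.32857108]
```

View pics/w2.png

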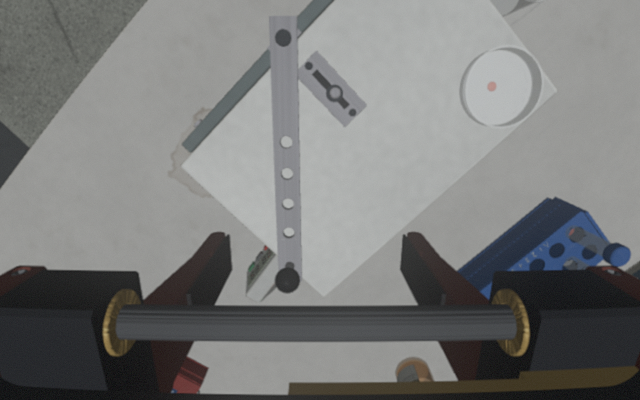

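The wrist view shows the knob at (287,280), the pivot at (283,38), the peg at (335,93) and the dish at (500,87). My projections agree within 2 px, and the bar lies along the tool's x axis.

>>> play_rows:
  series: "0 0 0 -20 -7.4 0 1;0 0 0 -20 -7.4 0 1;0 0 0 -20 -7.4 0 1;0 0 0 0 0 16 0.6;0 0 0 0 0 20 0.2;0 0 0 0 0 20 0;0 0 0 0 0 20 0;0 0 0 0 0 14 0;0 0 0 0 0 6 0;0 0 0 0 0 0 0"
  grip_force: 12

```text
time: 3.78
eef_pos: [0.5809, -0.1636, 0.1253]
eef_rot: [0.37, 0.929, -0.0, -0.002]
contact_force: [-0.3, 0.4, -0.0]
finger_gap: 0.522
gripper_force: 0.0
```

```bash
python3 - <<'E'
from h import *
w=cap('wrist','w3.png'); s=arm.state(); M=R.from_quat(s['eef_rot']).as_matrix()
print(s['time'],s['eef_pos'],np.degrees(np.arctan2(M[1,1],M[0,1])),s['contact_force'],s['finger_gap'])
print(proj(w,[.5818,-.1654,.143]))
d=np.array([.5818,-.1654,.126])-s['eef_pos']; print('tool delta',M.T@d*1000)
E
```

```text
3.8333 [ 0.5817695  -0.16410707  0.12653241] 46.50749206422216 [-0.03990681  0.03538286 -0.67424149] 0.5049078592437872
[313.79064772 273.67116852]
tool delta [-0.91262778 -0.91673228  0.53177112]
```

View pics/w3.png

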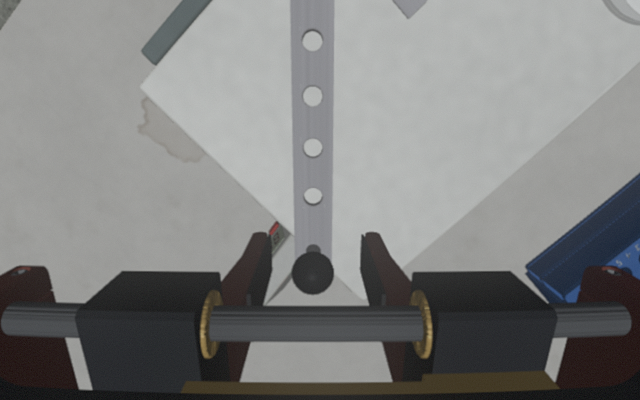

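The ball at (313,272) lies between the pads, which sit at x of about 265 and 368. I'll close now.

>>> play_rows:
  series: "0 0 0 -0.8 -0.9 0 0;0 0 0 0 0 0 -0.6;0 0 0 0 0 0 -1;0 0 0 0 0 0 -1;0 0 0 0 0 0 -1;0 0 0 0 0 0 -1;0 0 0 0 0 0 -1;0 0 0 0 0 0 -1;0 0 0 0 0 0 -1;0 0 0 0 0 0 -1"
  grip_force: 15

```text
time: 4.67
eef_pos: [0.5824, -0.1666, 0.1267]
eef_rot: [0.371, 0.929, -0.0, 0.0]
contact_force: [1.5, -1.4, 0.4]
finger_gap: 0.214
gripper_force: 15.0
```

```bash
cat >> h.py <<'E'
O=np.array([.5413,-.0405]); YAW=np.radians(.45); PEG=0.0
def knob(th,phi,al,dz=-.017):
    # cabinet frame door angle, bar azimuth, lift -> world TCP position and tool-y azimuth(deg)
    pv=np.array([-.091,.12])+.12*np.array([-np.sin(th),-np.cos(th)])
    r=.18*np.cos(al)-.0275*np.sin(al); k=pv+r*np.array([np.cos(phi),np.sin(phi)])
    c,s=np.cos(YAW),np.sin(YAW)
    xy=O+np.array([[c,-s],[s,c]])@k
    return np.array([*xy,.1155+.18*np.sin(al)+.0275*np.cos(al)+dz]),np.degrees(phi+YAW)+90
def steps(wp,pos,az):
    for P,a in wp:
        da=a-az; az=a; A=np.radians(az)   # turn applied first, then shift
        d=(P-pos)*1000; pos=P
        print('turn z %.2f shift %.1f %.1f %.1f'%(-da, d@[np.cos(A+np.pi/2),np.sin(A+np.pi/2),0], d@[np.cos(A),np.sin(A),0], -d[2]))
E
python3 - <<'E'
from h import *
from scipy.optimize import brentq
s=arm.state(); M=R.from_quat(s['eef_rot']).as_matrix(); az=np.degrees(np.arctan2(M[1,1],M[0,1]))
print(s['time'],s['eef_pos'],az,s['contact_force'],s['finger_gap'],s['gripper_force'])
# pictures measured at hover: w2 pose unavailable now, use stored scene calibration of the present view for holes
px=-.0365
f=lambda t:np.hypot(px+.091+.12*np.sin(t),-.12+.12*np.cos(t))-.125
th=brentq(f,.3,1); phi=np.arctan2(-.12+.12*np.cos(th),px+.091+.12*np.sin(th)); print('th,phi',th,np.degrees(phi))
p0=np.radians(az-90)-YAW
print('model knob now',knob(0,p0,0))
wp=[knob(0,p0,a) for a in (.08,.16,.24,.32)]
N=16
path=[knob(th*u,p0+(phi-p0)*u,.32) for u in np.linspace(0,1,N+1)[1:]]
P0,_=knob(0,p0,0); steps(wp+path,P0,az); print('end',path[-1])
E
```

```text
4.6667 [ 0.58235113 -0.16655095  0.12674877] 46.44332483923514 [ 1.46897805 -1.44780857  0.40201112] 0.21385837905489316 15.000008940696716
th,phi 0.6088058242626296 -9.932143182816285
model knob now (array([ 0.58074757, -0.16524762,  0.126     ]), np.float64(46.44332483923514))
turn z -0.00 shift 2.8 -0.0 -14.3
turn z -0.00 shift 3.9 0.0 -14.0
turn z -0.00 shift 5.0 -0.0 -13.7
turn z -0.00 shift 6.1 0.0 -13.2
turn z -2.13 shift 3.3 3.0 -0.0
turn z -2.13 shift 3.6 3.3 -0.0
turn z -2.13 shift 3.8 3.6 -0.0
turn z -2.13 shift 3.9 3.9 -0.0
turn z -2.13 shift 4.1 4.2 -0.0
turn z -2.13 shift 4.2 4.5 -0.0
turn z -2.13 shift 4.3 4.9 -0.0
turn z -2.13 shift 4.4 5.2 -0.0
turn z -2.13 shift 4.4 5.5 -0.0
turn z -2.13 shift 4.5 5.9 -0.0
turn z -2.13 shift 4.5 6.2 -0.0
turn z -2.13 shift 4.4 6.6 -0.0
turn z -2.13 shift 4.4 6.9 -0.0
turn z -2.13 shift 4.3 7.2 -0.0
turn z -2.13 shift 4.2 7.6 -0.0
turn z -2.13 shift 4.1 7.9 -0.0
end (array([ 0.5415045 , -0.04691695,  0.18122595]), np.float64(80.51785681718371))
```

>>> play_rows:
  series: "0 0 0 1.3 0 -7.2 -1;0 0 0 1.5 0 -7.1 -1;0 0 0 1.8 0 -7 -1;0 0 0 2.1 0 -7 -1;0 0 0 2.4 0 -6.9 -1;0 0 0 2.6 0 -6.8 -1;0 0 0 2.9 0 -6.7 -1;0 0 0 3.2 0 -6.5 -1;0 0 0 0 0 0 -1;0 0 0 0 0 0 -1"

```text
time: 5.5
eef_pos: [0.5693, -0.154, 0.1823]
eef_rot: [0.371, 0.929, 0.0, 0.0]
contact_force: [1.5, -1.0, -0.3]
finger_gap: 0.215
gripper_force: 15.0
```

>>> play_rows:
  series: "0 0 -2.13 3.3 3 0 -1;0 0 -2.13 3.6 3.3 0 -1;0 0 -2.13 3.8 3.6 0 -1;0 0 -2.13 3.9 3.9 0 -1;0 0 -2.13 4.1 4.2 0 -1;0 0 -2.13 4.2 4.5 0 -1;0 0 -2.13 4.3 4.9 0 -1;0 0 -2.13 4.4 5.2 0 -1;0 0 0 0 0 0 -1;0 0 0 0 0 0 -1"

```text
time: 6.33
eef_pos: [0.5626, -0.1092, 0.1817]
eef_rot: [0.23, 0.973, -0.0, 0.0]
contact_force: [1.5, -1.6, 0.1]
finger_gap: 0.216
gripper_force: 15.0
```

```bash
python3 - <<'E'
from h import *
t=cap('top'); w=cap('wrist')
a=t['pixels'][165:275,285:435,::-1]; a=cv2.resize(a,(540,396)); b=cv2.resize(w['pixels'][:,:,::-1],None,fx=.5,fy=.5)
o=np.zeros((600,560,3),np.uint8); o[:396,:540]=a; o[400:600,:320]=b
cv2.imwrite('pics/c.png',o)
s=arm.state(); print(s['time'],s['eef_pos'],s['contact_force'],s['ft_torque'],s['finger_gap'])
E
```

```text
6.4333 [ 0.56265404 -0.10953663  0.18175281] [ 1.51640132 -0.15812213 -0.40152364] [-1.97490629e-01 -3.03427906e-01  2.19447928e-04] 0.21572662929907793
```

View pics/c.png

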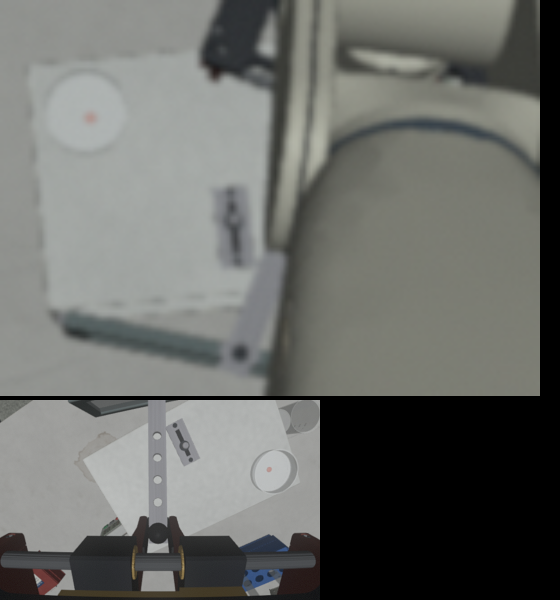

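The door is swinging open with the stay lifted. The rail and peg are next to the bar, at (183,443) in the lower inset, and the grip is holding. I'll continue.

>>> play_rows:
  series: "0 0 -2.13 4.4 5.5 0 -1;0 0 -2.13 4.5 5.9 0 -1;0 0 -2.13 4.5 6.2 0 -1;0 0 -2.13 4.4 6.6 0 -1;0 0 -2.13 4.4 6.9 0 -1;0 0 -2.13 4.3 7.2 0 -1;0 0 -2.13 4.2 7.6 0 -1;0 0 -2.13 4.1 7.9 0 -1;0 0 0 0 0 0 -1;0 0 0 0 0 0 -1"

```text
time: 7.27
eef_pos: [0.5466, -0.0463, 0.1819]
eef_rot: [0.082, 0.997, 0.0, -0.0]
contact_force: [2.0, -0.8, -0.7]
finger_gap: 0.212
gripper_force: 15.0
```

```bash
python3 - <<'E'
from h import *
w=cap('wrist','w5.png')
s=arm.state(); print(s['time'],s['eef_pos'],s['contact_force'],s['ft_torque'],s['finger_gap'])
print(proj(w,[.504,-.0405,.124]))
E
```

```text
7.3167 [ 0.54677507 -0.04669922  0.1819334 ] [ 2.3220145  -1.20744753  0.55091796] [-0.09286676 -0.38917017  0.0470237 ] 0.2170487732378903
[312.54160354 154.73125915]
```

View pics/w5.png

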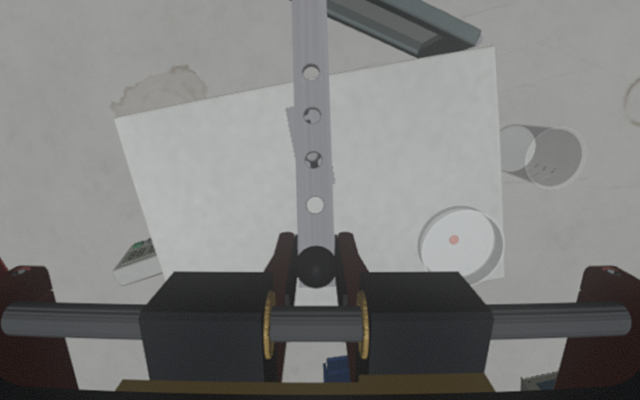

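The wrist view shows holes 1 to 4 at rows 72, 115, 158 and 205, near column 312. The peg and slot are showing dark through the third hole. The ball is still held, at (317,266). I'll refine the peg position from the hover image.

```bash
python3 - <<'E'
from h import *
w=cap('wrist'); s=arm.state()
def T(p,q):
    m=np.eye(4); m[:3,:3]=R.from_quat(q).as_matrix(); m[:3,3]=p; return m
E_=w['V']@T(s['eef_pos'],s['eef_rot'])   # tool->cam
a=np.radians(46.3678); M=np.eye(4); y=np.array([np.cos(a),np.sin(a),0]); z=np.array([0,0,-1.]); x=np.cross(y,z)
M[:3,:3]=np.c_[x,y,z]; M[:3,3]=[.55369,-.107962,.222371]
w2=dict(w,V=E_@np.linalg.inv(M))
g=cv2.imread('pics/w2.png',0)
print(proj(w2,[.5818,-.1654,.143]))
roi=cv2.resize(g[20:150,270:380],None,fx=6,fy=6,interpolation=cv2.INTER_CUBIC)
c=cv2.HoughCircles(roi,cv2.HOUGH_GRADIENT,1.5,60,param1=80,param2=25,minRadius=30,maxRadius=70)
for u,v,r in (c[0] if c is not None else []):
    p=((u+.5)/6-.5+270,(v+.5)/6-.5+20); print(p,r/6,[plane(w2,p,h)[:2].round(4) for h in(.118,.124)])
cv2.imwrite('pics/roi.png',roi[:600])
# holes now
g=cv2.cvtColor(w['pixels'],cv2.COLOR_RGB2GRAY)
E
```

```text
[286.0282727  281.70360056]
```

View pics/roi.png

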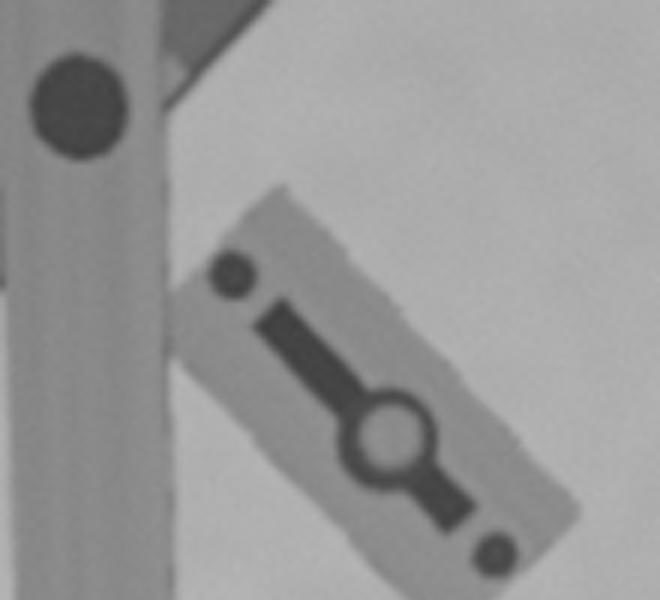

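In the crop, the peg top is at (390,437), the rail screws at (232,275) and (495,555), and the pivot head at (79,106). The peg is clamped slightly behind the middle of the slot.

```bash
python3 - <<'E'
from h import *
w=cap('wrist'); s=arm.state()
def T(p,q):
    m=np.eye(4); m[:3,:3]=R.from_quat(q).as_matrix(); m[:3,3]=p; return m
E_=w['V']@T(s['eef_pos'],s['eef_rot']); np.save('E.npy',E_)
a=np.radians(46.3678); M=np.eye(4); y=np.array([np.cos(a),np.sin(a),0]); z=np.array([0,0,-1.]); x=np.cross(y,z)
M[:3,:3]=np.c_[x,y,z]; M[:3,3]=[.55369,-.107962,.222371]
w2=dict(w,V=E_@np.linalg.inv(M))
p=lambda u,v,h:plane(w2,((u+.5)/6-.5+270,(v+.5)/6-.5+20),h)
pg=p(390,437,.124); pv=p(79,106,.119); s1=p(232,275,.112); s2=p(495,555,.112)
rc=(s1+s2)/2; ax=(s2-s1)/np.linalg.norm(s2-s1); print('peg',pg,'piv',pv,'rail',rc,np.degrees(np.arctan2(ax[1],ax[0])))
print('peg-rail along',(pg-rc)@ax*1e3,'lat',(pg-rc)@np.array([-ax[1],ax[0],0])*1e3,'peg-piv',(pg-pv)*1e3)
E
```

```text
peg [ 0.50374146 -0.0400562   0.124     ] piv [ 0.44993882 -0.04065228  0.119     ] rail [ 0.49993402 -0.03988494  0.112     ] 1.0863281644429372
peg-rail along 3.8035087335764075 lat -0.24341915618392646 peg-piv [53.80263869  0.59607535  5.        ]
```

```bash
sed -i 's/^O=.*/O=np.array([.541,-.0393]); YAW=np.radians(1.0)/' h.py; python3 - <<'E'
from h import *
from scipy.optimize import brentq
px=-.0372
f=lambda t:np.hypot(px+.091+.12*np.sin(t),-.12+.12*np.cos(t))-.125
th=brentq(f,.3,1); phi=np.arctan2(-.12+.12*np.cos(th),px+.091+.12*np.sin(th)); print(th,np.degrees(phi))
w=cap('wrist'); s=arm.state(); M=R.from_quat(s['eef_rot']).as_matrix(); az=np.degrees(np.arctan2(M[1,1],M[0,1])); print(s['eef_pos'],az)
print('shut model',knob(0,np.radians(-44.4),0))
for uv,z in(((317,266),.199),): print('ball',plane(w,uv,z))
al=.32
for uv,k in(((311.5,72),75),((312,115),100),((313,158.5),125),((315,205),150)):
    print(k,plane(w,uv,.118+k/1000*np.sin(al)))
for a in(.32,.13,.1,0): print(a,knob(th,phi,a))
d=knob(th,phi,.14)
steps([d],s['eef_pos'],az)
E
```

```text
0.6151452977122923 -10.135575327895085
[ 0.54688147 -0.04723366  0.18190957] 80.49118896749894
shut model (array([ 0.5807973 , -0.16456392,  0.126     ]), np.float64(46.6))
ball [ 0.54552311 -0.04541329  0.199     ]
75 [ 0.45592279 -0.03352035  0.14159249]
100 [ 0.47901482 -0.03705023  0.14945666]
125 [ 0.50185142 -0.04026848  0.15732082]
150 [ 0.52596431 -0.04316092  0.16518498]
0.32 (array([ 0.54054544, -0.04585739,  0.18122595]), np.float64(80.86442467210492))
0.13 (array([ 0.5530887 , -0.04787448,  0.1491021 ]), np.float64(80.86442467210492))
0.1 (array([ 0.55450958, -0.04810297,  0.14383263]), np.float64(80.86442467210492))
0 (array([ 0.55810801, -0.04868164,  0.126     ]), np.float64(80.86442467210492))
turn z -0.37 shift -5.7 0.4 31.1
```

>>> play_rows:
  series: "0 0 -0.37 -0.9 0 4 -1;0 0 0 -0.9 0 4 -1;0 0 0 -0.9 0 4 -1;0 0 0 -0.9 0 4 -1;0 0 0 -0.9 0 4 -1;0 0 0 -0.9 0.2 4 -1;0 0 0 -0.9 0.2 4 -1;0 0 0 -0.9 0 3 -1;0 0 0 0 0 0 -1;0 0 0 0 0 0 -1"

```text
time: 8.3
eef_pos: [0.5536, -0.0477, 0.1506]
eef_rot: [0.079, 0.997, -0.0, -0.0]
contact_force: [3.3, -0.2, -0.5]
finger_gap: 0.215
gripper_force: 15.0
```

```bash
python3 - <<'E'
from h import *
w=cap('wrist'); s=arm.state(); M=R.from_quat(s['eef_rot']).as_matrix(); az=np.degrees(np.arctan2(M[1,1],M[0,1]))
print(s['time'],s['eef_pos'],az,s['contact_force'])
np.savez('w6.npz',K=w['K'],D=w['D'],V=w['V'])
print('peg proj',proj(w,[.50374,-.04006,.124]))
al=.14
for k in (75,100,125,150):
    q=knob(.61515,np.radians(-10.1356),al)[0]; 
r=w['pixels'][30:250,260:370,::-1]
cv2.imwrite('pics/d.png',cv2.resize(r[20:160],None,fx=4.2,fy=4.2,interpolation=cv2.INTER_CUBIC))
E
```

```text
8.35 [ 0.55373177 -0.04774516  0.15078206] 80.89835354760123 [ 2.26470138 -0.51547729  0.45611058]
peg proj [313.69909646 149.09057965]
```

View pics/d.png

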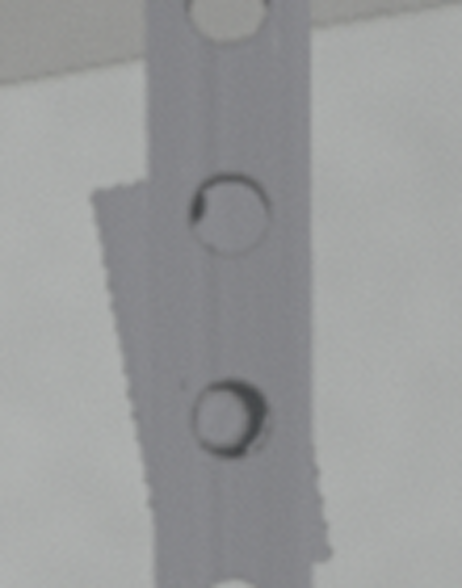

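The third hole is centred at crop (231,420) and the peg top shows through it at (222,420), which is wrist pixels (315,150) and (312.9,150). I'll work out the remaining error.

```bash
python3 - <<'E'
from h import *
w=dict(np.load('w6.npz')); U=lambda u,v:((u+.5)/4.2-.5+260,(v+.5)/4.2-.5+50)
az=np.radians(80.9); ex=-np.array([np.cos(az+np.pi/2),np.sin(az+np.pi/2)]); ey=np.array([np.cos(az),np.sin(az)])
for al in(.125,.14,.15):
    h=plane(w,U(231,417),.118+.125*np.sin(al))[:2]; h2=plane(w,U(230,214),.118+.1*np.sin(al))[:2]
    pg=plane(w,U(223,419),.124)[:2]
    e=h-pg; print(al,h,pg,'bar dir',np.degrees(np.arctan2(*(h-h2)[::-1])),'spacing',np.linalg.norm(h-h2),'along',e@ex*1e3,'want',-125*(1-np.cos(al)),'lat',e@ey*1e3)
E
```

```text
0.125 [ 0.50255889 -0.03932843] [ 0.50381257 -0.04062073] bar dir -8.76197997301044 spacing 0.024450700287157064 along -1.4422858184870984 want -0.9752915963338743 lat 1.0777609549073508
0.14 [ 0.50233401 -0.03928666] [ 0.50381257 -0.04062073] bar dir -8.758426667125619 spacing 0.02420240122520945 along -1.670943426712203 want -1.2230004734203603 lat 1.0834364098084257
0.15 [ 0.50218435 -0.03925886] [ 0.50381257 -0.04062073] bar dir -8.756021231715376 spacing 0.024037156413285375 along -1.8231167582129664 want -1.4036152579947196 lat 1.0872134670722664
```

>>> play_rows:
  series: "0 0 0 -0.4 -0.8 0 -1;0 0 0 0 -0.8 0 -1;0 0 0 -0.5 0 1.5 -1;0 0 0 -0.4 0 1.5 -1;0 0 0 -0.4 0 1.5 -1;0 0 0 -0.4 0 1.5 -1;0 0 0 -0.4 0 1.5 -1;0 0 0 -0.4 0 1.5 -1;0 0 0 0 0 0 -1;0 0 0 0 0 0 -1"
  grip_force: 10

```text
time: 9.18
eef_pos: [0.5564, -0.0498, 0.1417]
eef_rot: [0.079, 0.997, -0.0, -0.0]
contact_force: [2.1, -0.9, 0.4]
finger_gap: 0.22
gripper_force: 10.0
```

```bash
python3 - <<'E'
from h import *
w=cap('wrist'); s=arm.state(); print(s['eef_pos'],s['contact_force'])
np.savez('w7.npz',K=w['K'],D=w['D'],V=w['V'])
r=w['pixels'][50:190,260:370,::-1]
cv2.imwrite('pics/e.png',cv2.resize(r,None,fx=4.2,fy=4.2,interpolation=cv2.INTER_CUBIC))
E
```

```text
[ 0.55636861 -0.04977646  0.14176565] [ 3.15779796 -1.01709686  0.30872365]
```

View pics/e.png

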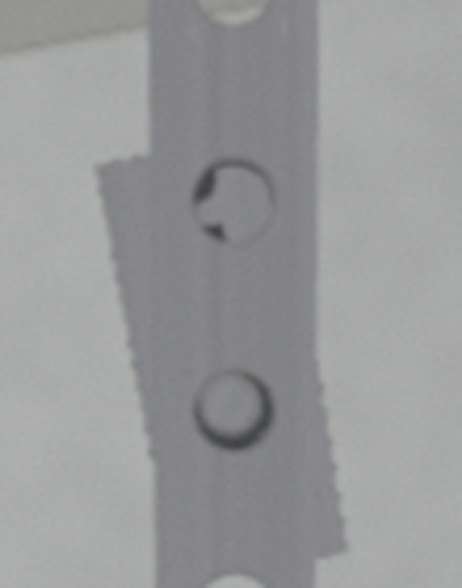

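The peg top at (232,405) is almost concentric with the third hole at (233,409). I'll lower gently and watch the force.

>>> play_rows:
  series: "0 0 0 -0.25 0 1 -1;0 0 0 -0.25 0 1 -1;0 0 0 -0.25 0 1 -1;0 0 0 0 0 0 -1;0 0 0 0 0 0 -1;0 0 0 0 0 0 -1;0 0 0 0 0 0 -1;0 0 0 0 0 0 -1;0 0 0 0 0 0 -1;0 0 0 0 0 0 -1"

```text
time: 10.07
eef_pos: [0.5572, -0.0499, 0.1389]
eef_rot: [0.079, 0.997, -0.0, -0.0]
contact_force: [1.0, -0.4, 0.3]
finger_gap: 0.212
gripper_force: 10.0
```

>>> play_rows:
  series: "0 0 0 -0.25 0 1 -1;0 0 0 -0.25 0 1 -1;0 0 0 -0.2 0 1 -1;0 0 0 0 0 0 -1;0 0 0 0 0 0 -1;0 0 0 0 0 0 -1;0 0 0 0 0 0 -1;0 0 0 0 0 0 -1;0 0 0 0 0 0 -1;0 0 0 0 0 0 -1"

```text
time: 10.9
eef_pos: [0.5578, -0.05, 0.1359]
eef_rot: [0.079, 0.997, -0.0, -0.0]
contact_force: [2.1, -0.7, 0.2]
finger_gap: 0.217
gripper_force: 10.0
```

>>> play_rows:
  series: "0 0 0 -0.2 0 1 -1;0 0 0 -0.2 0 1 -1;0 0 0 -0.2 0 1 -1;0 0 0 -0.2 0 1 -1;0 0 0 0 0 0 -1;0 0 0 0 0 0 -1;0 0 0 0 0 0 -1;0 0 0 0 0 0 -1;0 0 0 0 0 0 -1;0 0 0 0 0 0 -1"

```text
time: 11.73
eef_pos: [0.5585, -0.0501, 0.1318]
eef_rot: [0.079, 0.997, -0.0, -0.0]
contact_force: [0.5, -1.1, -1.0]
finger_gap: 0.219
gripper_force: 10.0
```

>>> play_rows:
  series: "0 0 0 -0.15 0 1 -1;0 0 0 -0.15 0 1 -1;0 0 0 -0.15 0 1 -1;0 0 0 0 0 0 -1;0 0 0 0 0 0 -1;0 0 0 0 0 0 -1;0 0 0 0 0 0 -1;0 0 0 0 0 0 -1;0 0 0 0 0 0 -1;0 0 0 0 0 0 -1"

```text
time: 12.57
eef_pos: [0.5591, -0.0502, 0.1288]
eef_rot: [0.079, 0.997, -0.0, -0.0]
contact_force: [0.1, -0.4, -1.7]
finger_gap: 0.216
gripper_force: 10.0
```

```bash
python3 - <<'E'
from h import *
w=cap('wrist'); s=arm.state(); print(s['time'],s['eef_pos'],s['contact_force'])
cv2.imwrite('pics/f.png',w['pixels'][:,:,::-1])
E
```

```text
12.6167 [ 0.55906295 -0.05019592  0.12880534] [-0.40291114 -0.70387199 -1.47188284]
```

>>> play_rows:
  series: "0 0 0 0 0 0.8 -1;0 0 0 0 0 0.8 -1;0 0 0 0 0 0.6 -1;0 0 0 0 0 0 -1;0 0 0 0 0 0 -1;0 0 0 0 0 0 -1;0 0 0 0 0 0 -1;0 0 0 0 0 0 -1;0 0 0 0 0 0 -1;0 0 0 0 0 0 -1"

```text
time: 13.45
eef_pos: [0.5593, -0.0503, 0.1268]
eef_rot: [0.079, 0.997, -0.0, 0.0]
contact_force: [0.8, -1.9, 1.0]
finger_gap: 0.216
gripper_force: 10.0
```

```bash
python3 - <<'E'
from h import *
w=cap('wrist'); s=arm.state(); print(s['time'],s['eef_pos'],s['contact_force'])
g=cv2.cvtColor(w['pixels'],cv2.COLOR_RGB2GRAY)
m=(w['pixels'].max(2)<60).astype(np.uint8)[225:300,290:345]
print('peg top proj',proj(w,[.5038,-.0404,.124]))
for k in(75,100,125,150):
    v=np.radians(-9.14); P=np.array([.50374,-.04006])+(k-125)/1000*np.array([np.cos(v),np.sin(v)])
    u=proj(w,[*P,.118]); print(k,u, g[int(u[1]+.5),int(u[0])-14:int(u[0])+15:2])
E
```

```text
13.5 [ 0.55932214 -0.05026183  0.12676334] [ 0.92615568 -0.56402901  1.17073259]
peg top proj [316.00357572 142.89358169]
75 [316.92248937  32.68925959] [131 119 108 148 148 149 147 148 147 147 144  96 130 131 132]
100 [316.78350112  88.80235754] [131 128  85  82 128 134 134 134 133 132 132 113 129 132 129]
125 [316.65120999 141.36532295] [134 132 115 128 136 137 134 132 134 130  99  96 129 131 130]
150 [316.52623723 190.33078721] [133 133 132 169 169 169 169 170 169 169 169 148 127 132 132]
```

The TCP is back at its grasp height of 0.1268, so the bar is level. The force is about 1 N and the holes line up with the peg. I'll release and back off straight up.

>>> play_rows:
  series: "0 0 0 0 0 0 -0.4;0 0 0 0 0 0 -0.3;0 0 0 0 0 0 -0.2;0 0 0 0 0 0 -0.1;0 0 0 0 0 0 0;0 0 0 0 0 0 0;0 0 0 0 0 -4 0;0 0 0 0 0 -8 0;0 0 0 0 0 -12 0;0 0 0 0 0 -15 0"

```text
time: 14.33
eef_pos: [0.5588, -0.0502, 0.1665]
eef_rot: [0.079, 0.997, 0.0, -0.0]
contact_force: [-0.0, -0.5, 0.9]
finger_gap: 0.5
gripper_force: 0.0
```

>>> play_rows:
  series: "0 0 0 0 0 -15 0;0 0 0 0 0 -15 0;0 0 0 0 0 -15 0;0 0 0 0 0 -15 0;0 0 0 0 0 -15 0;0 0 0 0 0 -15 0;0 0 0 0 0 -10 0;0 0 0 0 0 0 0;0 0 0 0 0 0 0;0 0 0 0 0 0 0"

```text
time: 15.17
eef_pos: [0.5587, -0.0502, 0.2652]
eef_rot: [0.079, 0.997, 0.0, -0.0]
contact_force: [0.2, -0.0, -0.2]
finger_gap: 0.499
gripper_force: 0.0
```

```bash
python3 - <<'E'
from h import *
w=cap('wrist'); sc=cap('scene'); t=cap('top'); s=arm.state(); print(s['time'],s['eef_pos'],s['contact_force'])
g=cv2.cvtColor(w['pixels'],cv2.COLOR_RGB2GRAY)
v=np.radians(-9.14); e=np.array([np.cos(v),np.sin(v)]); Q=np.array([.50374,-.04006])
# holes: compare predicted with dark/bright blob contours in the bar; knob from wrist + scene
def blob(c,P,r,thr):
    u=proj(c,P); x,y=(u-r).astype(int); m=(c['pixels'][max(y,0):y+2*r,x:x+2*r].max(2)<thr).astype(np.uint8)
    k,l,st,ce=cv2.connectedComponentsWithStats(m)
    if k<2: return u,None
    i=1+np.argmax(st[1:,4]); return u,ce[i]+[x,max(y,0)],st[i,4]
K=[*(Q+.055*e),.143]; V=[*(Q-.125*e),.119]
print('knob exp',K)
for n,c,r in(('wrist',w,22),('scene',sc,7)): print(n,'knob',blob(c,K,r,60),'pivot',blob(c,V,r-2,85))
b=blob(w,K,22,60)[1]; b2=blob(sc,K,7,60)[1]
if b is not None and b2 is not None: print('knob tri',tri([ray(w,b),ray(sc,b2)]))
for k in(75,100,125,150):
    u=proj(w,[*(Q+(k-125)/1000*e),.118]); 
    if u[1]>0: print(k,u,g[int(u[1]+.5),int(u[0])-14:int(u[0])+15:2], g[max(0,int(u[1])-14):int(u[1])+15:2,int(u[0]+.5)])
E
```

```text
15.3167 [ 0.55864121 -0.05015776  0.26473676] [-0.64601401 -0.03218334  0.145892  ]
knob exp [np.float64(0.5580416733034955), np.float64(-0.04879660554451437), 0.143]
wrist knob (array([316.1632855 , 193.25024338]), array([324. , 190.5]), np.int32(2)) pivot (array([316.60872919, -30.57374835]), array([315.83995187, 315.96630566]), np.int32(831))
scene knob (array([351.70445656, 164.02331622]), array([350.875     , 163.58333333]), np.int32(48)) pivot (array([415.53794828, 210.58603271]), array([414.85, 209.35]), np.int32(20))
knob tri [ 0.555733   -0.04147208  0.1507919 ]
75 [316.39406446  66.80510759] [158 144 139 138 139 155 157 158 156 134 139 141 143 157 146] [140 141 142 140 140 129 137 158 155 153 178 173 139 140 139]
100 [316.32731214  97.06065738] [142 141 140 141 117 114 143 143 141 134 137 141 147 176 177] [139 138 139 139 139 129 140 143 143 143 145 141 141 139 139]
125 [316.26265528 126.23094498] [141 138 139 141 130 142 145 141 135 109 139 139 143 157 177] [139 141 139 141 141 127 137 141 143 136  89 128 140 138 140]
150 [316.20015523 154.30661188] [179 170 142 141 145 175 174 171 180 162 137 142 153 179 177] [140 140 140 140 140 136 144 171 181 183 146 134 140 141 139]
```

```bash
python3 -c "
from h import *
w=cap('wrist'); g=w['pixels'][165:215,290:340].max(2); ys,xs=np.where(g<95); print(len(xs),xs.mean()+290 if len(xs) else 0,ys.mean()+165 if len(ys) else 0)
print(arm.close_job())"
```

```text
383 315.733681462141 195.2402088772846
the job is handed in; nothing more can be done
None
```

The stay's third hole is over the peg, the stay lies flat and holds the door open, and the job is handed in at about 15 s with the gripper clear; I viewed 11 pictures against your limit of 10.

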